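# Load the blast cabinet

## Task

Load the rounded stone nodule into the small blast cabinet for cleaning: lower it through the open top and set it down gently on the wire grate inside, without dropping it or banging it down, and let go. Then swing the glazed lid fully shut, without slamming it, so that no grit can escape. Leave the broken stone chip, the brush and the loupe where they lie.

Things in the scene. Friction and masses are not known exactly. Their poses are not given: they have to be found in the camera images.
- nodule: the job's workpiece: a rounded, lumpy grey stone nodule (smooth cobble), 61 mm long (its x axis), 48 mm wide (its y axis), 45 mm high (its z axis), about 0.19 kg, loose on the table on its slightly flattened underside. Origin at the centre of the underside. Grip it across its 48 mm width; its sides bulge most 22 mm above the underside. Hard stone: it does not give.
- nodule_center (a point): middle of the nodule, 22 mm above the centre of its underside
- cabinet: bench blast cabinet: grey open-topped steel box fixed to the table, 190 mm deep (x), 260 mm wide (y), 4 mm walls, two round black arm ports in its front (-x) face, dust spigot 22 mm long on its +y side. Origin: centre of its underside, at table height; x points from front to hinged rear, z up. Front rim 115 mm and rear rim 150 mm above the table, side rims slant between them.
- grate_center (a point): centre of the top of the wire grate that is the cabinet's inner floor, 30 mm above the table: rigid, level steel bars 5 mm thick, 15 mm apart, running across the cabinet along y, from wall to wall (clear inside 182 x 252 mm)
- lid (a joint): angle of the cabinet's lid, rad: 0 = shut, lying on the slanted rim (front edge 10.4 degrees lower than the hinge); grows as it opens; stop at 1.9. At 1.75 it stands upright, its top edge 0.36 m above the table. It starts nearly upright (1.68 to 1.85); a stiff hinge (friction 0.45 N m) holds it at any angle.
- lid_hinge (a point): middle of the lid's hinge line, at the top of the cabinet's rear wall, 95 mm behind the cabinet's centre and 152 mm above the table; the hinge line runs along the cabinet's y
- lid_edge (a point): middle of the lid's free edge, 209 mm from the hinge line, on the outer face (on top when shut; looks to +x, away from the robot, when open). Lid: grey frame 264 mm wide, 8 mm thick, round a glass pane, 0.28 kg; inner face in the plane of the hinge line; shut, the edge overhangs the front wall by 16 mm. Push it on its outer face, best on the 38 mm wide frame bar along the free edge.
- stone_chip39: bystander: broken, angular grey stone chip, 48 x 43 x 40 mm, loose; origin at the centre of its underside
- brush_wide: bystander: flat dusting brush with brown wooden handle, 204 mm long (x), 53 mm wide, 13 mm thick, lying loose; origin at the centre of its underside
- loupe: bystander: small black and clear magnifier, 42 mm across, 40 mm high, standing loose; origin at the centre of its underside

How it is judged:
On the way:
1. the nodule rests on the grate inside the cabinet, let go (x of nodule_center in the frame of cabinet between -0.091 and 0.091 m and y of nodule_center in the frame of cabinet between -0.126 and 0.126 m and z of nodule_center in the frame of cabinet between 0.04 and 0.07 m and linear speed of nodule below 0.03 m/s and contact force between nodule and the fingers below 0.05 N), for 0.2 s.
At the end, for the whole second after the job is handed in: The nodule rests on the grate inside the cabinet walls (its middle 10 to 40 mm above the grate), let go and still (under 30 mm/s), and the lid is shut to within 0.05 rad (all of step 1 and value of joint lid below 0.05 rad); the robot touches nothing.
It fails at once if the nodule dropped or thrown into the cabinet (faster than 0.4 m/s inside it) (x of nodule_center in the frame of cabinet between -0.091 and 0.091 m and y of nodule_center in the frame of cabinet between -0.126 and 0.126 m and z of nodule_center in the frame of cabinet below 0.12 m and linear speed of nodule above 0.4 m/s).
It fails at once if the nodule banged or pressed against the cabinet with more than 40 N (contact force between nodule and cabinet above 40 N).
It fails at once if the lid slammed (closing faster than 3 rad/s) (velocity of joint lid below -3 rad/s).
It fails at once if the stone chip, the brush or the loupe moved by more than 30 mm (distance of any of stone_chip39, brush_wide, loupe from where it was at the start of the episode above 0.03 m).
It also fails if it takes over 67 s, if anything falls off the work surface, if the arm or the gripper's body presses on something with over 40 N, if the wrist force passes 120 N, or if a joint passes its speed limit or range.

## Robot

A 6-joint arm with a two-finger parallel gripper is mounted at the origin on a cart in front of the work surface, level with it; the furniture and walls round the work are solid. World frame = base frame: x ahead of the robot, y to its left, z up, the work surface at z = 0. Lengths are in m, angles in rad, forces in N, time in s.
With the tool pointing down it reaches from about 0.35 to 0.875 m from the base axis. Payload 4.2 kg.
Tool frame: the origin (TCP) lies between the finger pads; the fingertips stand bot.tip_reach ahead of it and the grasp point (between the pads) lies 2 mm behind it (bot.tip_reach is the distance from the TCP to the fingertips, in m); z points along the fingers, y is the line along which they close (so a half turn about z gives the same grasp; the last joint's range is limited). The gripper opens to 87 mm and grips with 3 to 60 N. Pads are 19 mm wide; open, the fingers measure 117 mm over their backs; the gripper's body (75 mm by 190 mm) begins 51 mm behind the grasp point.
Start: joints at [1.42, 0.385, 0.008, 0, -1.194, -0.259], TCP at [0.249, 0.573, 0.24] pointing down, gripper open.
Joint ranges: [-3.14, 3.14], [-1.21, 2.06], [-1.07, 1.41], [-3.16, 2.05], [-2.99, -0.16], [-3.1, 3.1]. Speed limits (rad/s): [2.79, 2.79, 3.14, 3.14, 3.14, 3.14].

## Interface

Orientations are given as a unit quaternion [x, y, z, w].
In Python, from plant import bot, viewer, observe gives the robot as it stands (bot), with the cameras (viewer) and the readings as plain functions.
- The arm moves only by the shell command python3 shift.py 'ROWS' [FORCE]. ROWS is a JSON list of rows, 1 to 10 of them, each of 7 numbers: a rotation vector rx, ry, rz in rad, then dx, dy, dz in m, then the finger opening in m; each row is the pose to reach, as a shift and turn from the pose commanded when the command began, along the tool's axes at that moment; what a row does not reach only later rows make up. A row lasts 1/12 s, in which the tool goes at most 0.0417 m and 0.125 rad, less where a joint would pass 70% of its speed; a pose out of reach is approached as far as the arm can. The fingers move at their own pace and stop on an object; FORCE is the grip in N (left out, the last holds). Time passes only in rows, so rows that do not move let the fingers close. It prints the time, the measured TCP pose, the force, the opening and the grip force at its end.
- observe(): the state, without advancing time (a new reading comes with each control period).
- viewer.snapshot(name): name is "side" or "top" or "wrist"; returns a dict with "frame" (480x640x3 uint8, blue, green, red), "fovy" (degrees; the focal length in pixels is half the picture's height over the tangent of half this angle, whatever the lens; pixels are square), "cx", "cy" (the principal point, pixels), "rvec" (rotation vector, rad) and "tvec" (3), from world to camera coordinates, as OpenCV has them; the wrist camera has in their place "tool_from_camera" (4x4, takes a point from camera to tool coordinates, whose origin is the TCP and whose axes are the flange's). Camera axes: x right, y down, z forward; pixel columns grow to the right and rows downward; lengths in m; the calibration is good to about 2 mm. A picture is of the moment at which its call begins: read the wrist's pose just before it. There is no depth.
- bot.job_done(): hands the job in; it is judged then, once.
The state is a dict: "time_s": time; "joint_positions": joint angles; "dq": joint speeds; "tau": joint torques, N m; "tool_pos": TCP position; "tool_rot": TCP orientation; "force": force on the tool from outside, world axes, zero at the start; "torque": the same for the moment, N m; "grip_width": finger opening in m; "finger_force": force on a finger pad.
Only numpy, scipy, OpenCV 4.12 (cv2) and the standard library are available. Lean on these libraries where they do the work, as an engineer would, in place of code of your own. Each camera call takes 0.05 s, during which the arm holds its last target. There are 200 camera calls.

## Working session

There is one attempt and no reset: what is moved stays moved. The work goes in short steps, Python scripts to look and compute and a shell command to move; the robot and the scene stay as the last step left them, time stands still between calls to the robot, and variables do not carry over. Pictures are saved under pics/ and viewed, at most 10 in all, crops included, and the job is handed in when it is done.

```bash
ls; mkdir -p pics
python3 - <<'E'
from plant import bot, viewer, observe
import cv2,numpy as np
o=observe();print({k:np.round(v,3) for k,v in o.items()},bot.tip_reach)
for n in("side","top"):
    s=viewer.snapshot(n);cv2.imwrite(f"pics/{n}0.png",s["frame"]);print(n,s["fovy"],s["cx"],s["cy"],s["rvec"],s["tvec"])
E
```

```text
pics
plant.py
shift.py
{'time_s': np.float64(0.0), 'joint_positions': array([ 1.42 ,  0.386,  0.007, -0.   , -1.194, -0.259]), 'dq': array([ 0.001, -0.002,  0.   ,  0.001,  0.   ,  0.001]), 'tau': array([ 1.0000e-03, -3.9067e+01,  1.8740e+01,  4.2200e+00,  1.1000e-02,
       -0.0000e+00]), 'tool_pos': array([0.249, 0.573, 0.238]), 'tool_rot': array([ 0.979, -0.204, -0.   ,  0.001]), 'force': array([ 0.897, -0.44 , -0.253]), 'torque': array([-0.014,  0.007, -0.036]), 'finger_force': np.float64(0.0), 'grip_width': np.float64(0.087)} 0.017
side 51.94635395385677 327.73508062226097 238.23451659439306 [ 2.14258953 -1.5412531   0.45833968] [-0.15569954  0.54329735  0.65860048]
top 48.221520280835385 318.60782802764 239.41941583709198 [ 2.19808281 -2.14825664  0.04557988] [0.00855343 0.56205885 1.05921461]
```

View pics/side0.png

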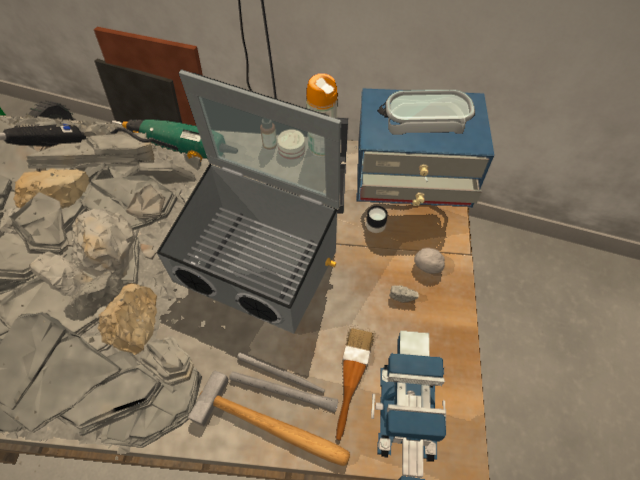

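View pics/top0.png

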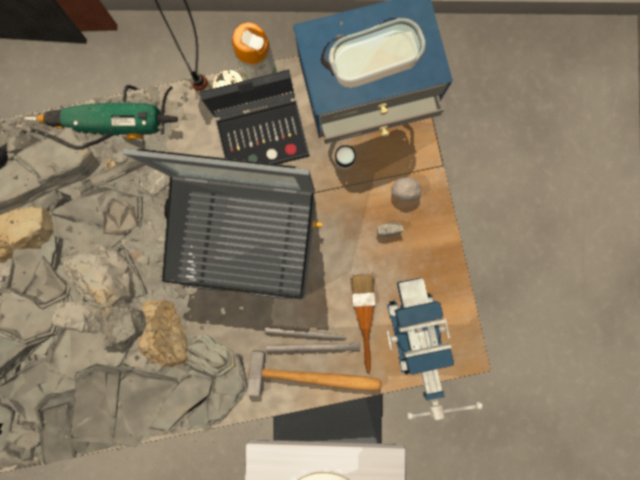

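The side view shows the nodule at about (430,261), the chip at (404,294), the loupe at (376,218), the brush at (355,375), and the cabinet with its lid up at the rear. In the top view the nodule is at about (406,192), the chip at (390,230), and the cabinet's rear-left rim is under the lid at (130-310,150-190).

```bash
cat > h.py <<'E'
import numpy as np,cv2
from scipy.spatial.transform import Rotation as R
from plant import bot, viewer, observe
def cam(s,pose=None):
    f=240/np.tan(np.radians(s["fovy"])/2);K=np.array([[f,0,s["cx"]],[0,f,s["cy"]],[0,0,1]])
    if "rvec" in s:
        Rm=R.from_rotvec(s["rvec"]).as_matrix();t=np.array(s["tvec"])
    else:
        T=np.eye(4);T[:3,:3]=R.from_quat(pose["tool_rot"]).as_matrix();T[:3,3]=pose["tool_pos"]
        M=np.linalg.inv(T@np.array(s["tool_from_camera"]));Rm,t=M[:3,:3],M[:3,3]
    return K,Rm,t
def ray(c,p):
    K,Rm,t=c;d=Rm.T@np.linalg.inv(K)@np.array([p[0],p[1],1.]);return -Rm.T@t,d/np.linalg.norm(d)
def onplane(c,p,z):
    o,d=ray(c,p);return o+d*(z-o[2])/d[2]
def two(c1,p1,c2,p2):
    K,A,a=c1;L,B,b=c2
    X=cv2.triangulatePoints(K@np.c_[A,a],L@np.c_[B,b],np.float64(p1).reshape(2,1),np.float64(p2).reshape(2,1))[:,0];X=X[:3]/X[3]
    return X.round(4), (np.array(p1)-proj(c1,X)).round(1),(np.array(p2)-proj(c2,X)).round(1)
def proj(c,X):
    K,Rm,t=c;q=K@(Rm@np.array(X)+t);return q[:2]/q[2]
E
python3 - <<'E'
from h import *
S=viewer.snapshot("side");T=viewer.snapshot("top");s=cam(S);t=cam(T)
print("tcp",proj(s,[.249,.573,.238]),proj(t,[.249,.573,.238]),"base",proj(t,[0,0,0]))
print("nod",two(s,(430,261),t,(406,192)))
print("chip",two(s,(404,294),t,(390,230)))
print("loupe",two(s,(376,214),t,(345,155)))
for n,i in(("s",S),("t",T)):
    f=i["frame"]
    c=f[180:340,300:500] if n=="s" else f[120:280,300:480]
    cv2.imwrite(f"pics/c{n}.png",cv2.resize(c,None,fx=3.5,fy=3.5,interpolation=cv2.INTER_CUBIC))
a=S["frame"][60:340,150:360];b=T["frame"][130:310,120:330]
im=np.zeros((560,800,3),np.uint8);a=cv2.resize(a,None,fx=1.8,fy=2);b=cv2.resize(b,None,fx=2,fy=2)
im[:560,:378]=a;im[:360,380:800]=b;cv2.imwrite("pics/cab.png",im)
E
```

```text
tcp [-117.77098659  283.17706452] [-35.45672086 418.01766625] base [322.93823649 523.97715706]
nod (array([ 0.6602, -0.1514,  0.027 ]), array([-0., -0.]), array([ 0., -0.]))
chip (array([ 0.5845, -0.1216,  0.01  ]), array([-0.5, -0. ]), array([ 0.4, -0.1]))
loupe (array([ 0.7311, -0.0258,  0.0329]), array([-1.2, -0. ]), array([ 1. , -0.2]))
```

View pics/cab.png

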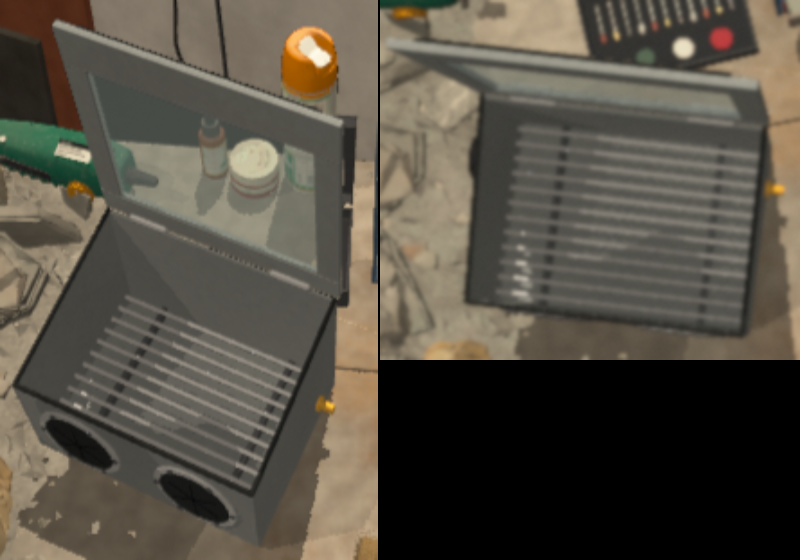

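View pics/ct.png

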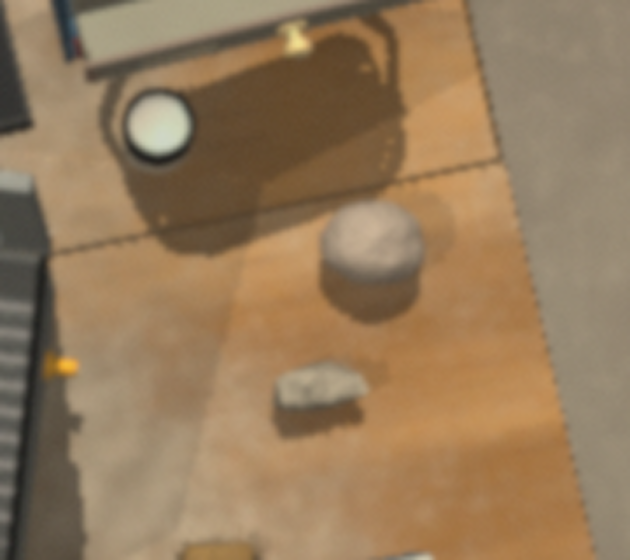

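The crops show the rim corners: front right at side (291,306), top (303,297); front left at side (159,253), top (164,281). The nodule's long axis is nearly horizontal in the top view. An open drawer front lies just behind it.

Run:
```python
from h import *
S=viewer.snapshot("side");T=viewer.snapshot("top");s=cam(S);t=cam(T)
for n,a,b in [("FR",(290.6,306),(303,296.5)),("FL",(159.4,253),(164,281)),("RR",(336.7,208.5),(313,192.5)),("RL",(211,165),(171,176)),
 ("lidL",(180.5,71),(124,151)),("lidR",(339.4,121),(311,170)),("spig",(331,263),(319,225)),("knobLow",(418,199),(384,131)),("knobUp",(424,170),(382,108)),("drawerL",(361,199),(322,137)),("drawerR",(478,204),(441,108))]:
    print(n,*two(s,a,t,b))
# nodule silhouette: grey (low saturation) against wood
for n,im,c,(x0,y0,x1,y1) in (("top",T["frame"],t,(385,170,430,215)),("side",S["frame"],s,(408,240,452,282))):
    h=cv2.cvtColor(im[y0:y1,x0:x1],cv2.COLOR_BGR2HSV)
    m=((h[...,1]<75)&(h[...,2]>60)).astype(np.uint8)
    m=cv2.morphologyEx(m,cv2.MORPH_OPEN,np.ones((3,3)))
    cs,_=cv2.findContours(m,0,cv2.CHAIN_APPROX_NONE);k=max(cs,key=cv2.contourArea)+np.array([x0,y0])
    e=cv2.fitEllipse(k);print(n,e,cv2.boundingRect(k))
    if n=="top":
        P=np.array([onplane(c,p[0],.022)[:2] for p in k]);r=cv2.minAreaRect(P.astype(np.float32));print(r,cv2.fitEllipse((P*1000).astype(np.float32)))
    pix=e[0]
    if n=="top":pt=pix
    else:print("center",two(s,pix,t,pt))
```

```text
FR [0.4495 0.0471 0.1155] [-1.8 -0. ] [ 1.3 -0.4]
FL [0.4719 0.3026 0.1124] [-0.6 -0. ] [ 0.4 -0.2]
RR [0.6359 0.0309 0.1498] [-0.8 -0. ] [ 0.6 -0.2]
RL [0.6619 0.2887 0.1428] [-0.6 -0. ] [ 0.5 -0.2]
lidL [0.6559 0.2889 0.3613] [-1. -0.] [ 0.8 -0.4]
lidR [0.6338 0.0278 0.3596] [-2.6 -0. ] [ 2.1 -0.6]
spig [0.588  0.0231 0.0413] [-1.5 -0. ] [ 1.2 -0.4]
knobLow [ 0.7734 -0.0998  0.0615] [-1.6 -0. ] [ 1.4 -0.3]
knobUp [ 0.8024 -0.0932  0.1156] [-0. -0.] [ 0. -0.]
drawerL [0.7729 0.0197 0.0124] [0. 0.] [-0.  0.]
drawerR [ 0.8355 -0.2201  0.0176] [-0.8 -0. ] [ 0.7 -0.1]
top ((406.161865234375, 188.93984985351562), (21.90177345275879, 27.062049865722656), 96.55768585205078) (393, 178, 27, 23)
((0.6671103239059448, -0.15201589465141296), (0.04467012733221054, 0.05210946500301361), 0.8178138136863708) ((667.2190551757812, -152.3291015625), (44.482845306396484, 54.187461853027344), 174.94358825683594)
side ((429.56390380859375, 260.3398742675781), (23.080833435058594, 29.493114471435547), 111.69834899902344) (415, 248, 29, 25)
center (array([ 0.6677, -0.1519,  0.0175]), array([-0.7, -0. ]), array([ 0.5, -0.1]))
```

```bash
cat >> h.py <<'E'
def goal(x,y,z,yaw):
    "shift in current tool axes to reach world point, tool down, tool y at yaw deg"
    o=observe();Rc=R.from_quat(o["tool_rot"]);a=np.radians(yaw)
    Y=np.array([np.cos(a),np.sin(a),0]);Z=np.array([0,0,-1.]);Rg=R.from_matrix(np.c_[np.cross(Y,Z),Y,Z])
    d=Rc.inv().apply(np.array([x,y,z])-o["tool_pos"]);r=(Rc.inv()*Rg).as_rotvec()
    print("rot",r.round(3),"d",d.round(4),"rows",np.linalg.norm(d)/.0417,np.linalg.norm(r)/.125)
E
python3 - <<'E'
from h import *
goal(.40,.10,.32,-150)
E
```

```text
rot [ 0.001 -0.     0.637] d [ 0.3271  0.3738 -0.0805] rows 12.066383557227134 5.09851000203292
```

```bash
python3 shift.py '[[0,0,0.06,0.033,0.037,-0.008,0.087],[0,0,0.13,0.065,0.075,-0.016,0.087],[0,0,0.19,0.098,0.112,-0.024,0.087],[0,0,0.25,0.131,0.15,-0.032,0.087],[0,0,0.32,0.164,0.187,-0.04,0.087],[0,0,0.38,0.196,0.224,-0.048,0.087],[0,0,0.45,0.229,0.262,-0.056,0.087],[0,0,0.51,0.262,0.299,-0.064,0.087],[0,0,0.57,0.294,0.336,-0.072,0.087],[0,0,0.637,0.327,0.374,-0.08,0.087]]'; python3 -c "
from h import *
goal(.62,-.152,.25,175)"
```

```text
time_s: 1.13
tool_pos: [0.374, 0.1793, 0.3065]
tool_rot: [0.866, -0.501, 0.0, -0.001]
force: [1.6, 0.8, -0.7]
grip_width: 0.087
finger_force: 0.0
rot [-0.001  0.001  0.609] d [ 0.4099 -0.0481  0.0564] rows 9.989279452545622 4.872088491598648
```

```bash
python3 shift.py '[[0,0,0,0,0,0,0.087],[0,0,0,0,0,0,0.087]]'; python3 -c "
from h import *
goal(.42,-.1,.30,-170)"
```

```text
time_s: 1.3
tool_pos: [0.3745, 0.1796, 0.3065]
tool_rot: [0.865, -0.502, 0.0, -0.001]
force: [0.1, -0.2, 0.2]
grip_width: 0.0868
finger_force: 0.0
rot [-0.002  0.001  0.345] d [0.2653 0.0995 0.0061] rows 6.795826629435554 2.7634012122894593
```

```bash
python3 shift.py '[[0,0,0.05,0.03,0.011,0,0.087],[0,0,0.1,0.065,0.025,0,0.087],[0,0,0.15,0.1,0.037,0,0.087],[0,0,0.2,0.14,0.052,0,0.087],[0,0,0.25,0.18,0.067,0.003,0.087],[0,0,0.3,0.22,0.082,0.006,0.087],[0,0,0.345,0.25,0.094,0.006,0.087],[0,0,0.345,0.265,0.0995,0.006,0.087],[0,0,0.345,0.265,0.0995,0.006,0.087]]'; python3 -c "
from h import *
goal(.62,-.152,.25,175)"
```

```text
time_s: 2.05
tool_pos: [0.4211, -0.0993, 0.299]
tool_rot: [0.767, -0.642, -0.0, 0.001]
force: [0.2, -0.5, 0.7]
grip_width: 0.087
finger_force: 0.0
rot [ 0.002 -0.     0.264] d [ 0.0867 -0.1866  0.0488] rows 5.071674966562589 2.1098237075399338
```

```bash
python3 shift.py '[[0,0,0.05,0.015,-0.03,0.008,0.087],[0,0,0.1,0.03,-0.065,0.016,0.087],[0,0,0.16,0.045,-0.1,0.026,0.087],[0,0,0.21,0.06,-0.135,0.036,0.087],[0,0,0.26,0.077,-0.167,0.044,0.087],[0,0,0.264,0.087,-0.187,0.049,0.087],[0,0,0.264,0.087,-0.187,0.049,0.087],[0,0,0.264,0.087,-0.187,0.049,0.087]]'
python3 - <<'E'
from h import *
o=observe();s=viewer.snapshot("wrist");c=cam(s,o);cv2.imwrite("pics/w1.png",s["frame"])
print(o["tool_pos"],ray(c,(s["cx"],s["cy"])),proj(c,[.667,-.152,.022]))
E
```

```text
time_s: 2.72
tool_pos: [0.6208, -0.1484, 0.2485]
tool_rot: [-0.677, 0.736, 0.001, -0.001]
force: [-0.8, 0.7, 0.3]
grip_width: 0.0868
finger_force: 0.0
[ 0.62075539 -0.14840624  0.2484532 ] (array([ 0.61428761, -0.22804823,  0.39357879]), array([ 0.01976996,  0.28620989, -0.95796297])) [281.53268185 212.41097905]
```

View pics/w1.png

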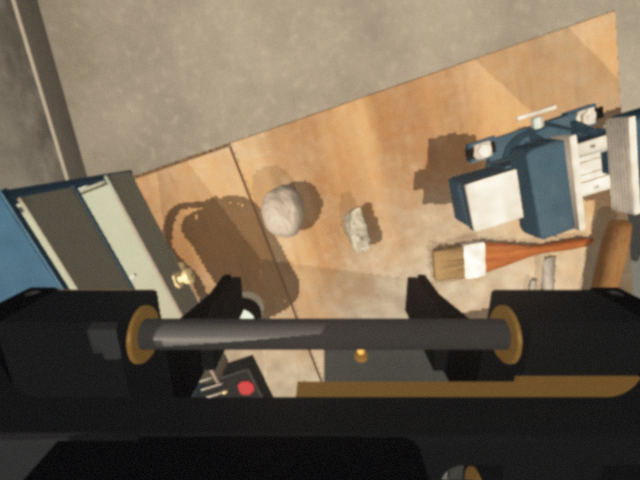

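The wrist view shows the nodule at (283,211), which matches the prediction (281.5,212.4), with the chip at (358,228) beside it. The gripper's long side runs along the closing direction.

```bash
cat >> h.py <<'E'
def nod(c,im,guess=(.667,-.152,.022)):
    u,v=proj(c,guess).astype(int);w=60;x0,y0=max(u-w,0),max(v-w,0)
    h=cv2.cvtColor(im[y0:v+w,x0:u+w],cv2.COLOR_BGR2HSV)
    m=((h[...,1]<60)&(h[...,2]>70)).astype(np.uint8);m=cv2.morphologyEx(m,cv2.MORPH_OPEN,np.ones((5,5)))
    cs,_=cv2.findContours(m,0,cv2.CHAIN_APPROX_NONE)
    k=min(cs,key=lambda q:1e9 if cv2.contourArea(q)<300 else np.linalg.norm(q.reshape(-1,2).mean(0)+[x0-u,y0-v]))
    k=cv2.convexHull(k)+np.array([x0,y0]);e=cv2.fitEllipse(k)
    P=np.array([onplane(c,p[0],.022)[:2] for p in k],np.float32)*1000
    return e[0],e,cv2.fitEllipse(P)
E
python3 - <<'E'
from h import *
o=observe();s=viewer.snapshot("wrist");c=cam(s,o);print(*nod(c,s["frame"]))
np.savez("w1.npz",K=c[0],R=c[1],t=c[2],p=nod(c,s["frame"])[0])
goal(.667,-.152,.16,175)
E
```

```text
(277.6820068359375, 221.9594268798828) ((277.6820068359375, 221.9594268798828), (17.725074768066406, 26.82440948486328), 113.395263671875) ((672.5703125, -141.04916381835938), (21.024028778076172, 30.368295669555664), 61.36206817626953)
rot [0.001 0.    0.004] d [-0.0006 -0.0474  0.0907] rows 2.454197659832189 0.03470719441310485
```

```bash
python3 - <<'E'
from h import *
s=cv2.imread("pics/w1.png");h=cv2.cvtColor(s,cv2.COLOR_BGR2HSV)
for v in(195,211,228):print([tuple(int(a) for a in h[v,u]) for u in(250,258,268,283,295,308,318)])
E
python3 shift.py '[[0,0,0,0,-0.017,0.03,0.07],[0,0,0,0,-0.034,0.06,0.07],[0,0,0.004,0,-0.047,0.09,0.07],[0,0,0.004,0,-0.047,0.09,0.07],[0,0,0.004,0,-0.047,0.09,0.07]]'
python3 - <<'E'
from h import *
o=observe();s=viewer.snapshot("wrist");c=cam(s,o);cv2.imwrite("pics/w2.png",s["frame"]);np.savez("w2.npz",K=c[0],R=c[1],t=c[2])
print(proj(c,(.667,-.152,.022)))
E
```

```text
[(14, 127, 177), (16, 120, 211), (16, 66, 194), (17, 62, 194), (14, 69, 140), (14, 108, 130), (14, 122, 128)]
[(15, 121, 148), (15, 117, 135), (17, 58, 220), (17, 62, 207), (16, 58, 192), (15, 122, 130), (15, 123, 124)]
[(15, 125, 147), (14, 119, 142), (17, 59, 203), (17, 57, 225), (17, 62, 178), (14, 128, 167), (15, 129, 210)]
time_s: 3.23
tool_pos: [0.6656, -0.1534, 0.1599]
tool_rot: [-0.675, 0.737, 0.001, -0.001]
force: [0.3, 0.1, 0.4]
grip_width: 0.0707
finger_force: 0.0
[321.26778514 235.21162041]
```

View pics/w2.png

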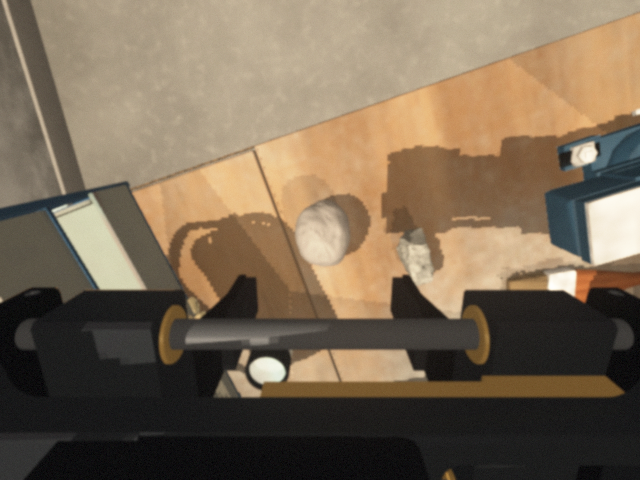

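The nodule sits whole at (322,231), between the fingers in column, and the right finger stays clear of the chip at (415,255). The saturation threshold should be about 90.

```bash
sed -i 's/h\[...,1\]<60/h[...,1]<90/' h.py
python3 - <<'E'
from h import *
C=[]
for i in(1,2):
    d=np.load(f"w{i}.npz");c=(d["K"],d["R"],d["t"]);p=nod(c,cv2.imread(f"pics/w{i}.png"));print(p);C+=[c,p[0]]
print(two(*C))
S=viewer.snapshot("side");c=cam(S);p=nod(c,S["frame"]);print("side",p[0],two(c,p[0],C[2],C[3]))
E
```

```text
((282.5703430175781, 211.34646606445312), ((282.5703430175781, 211.34646606445312), (43.03352355957031, 52.668418884277344), 176.94117736816406), ((665.654052734375, -152.27203369140625), (48.697654724121094, 60.772544860839844), 172.77500915527344))
((322.2505187988281, 236.03717041015625), ((322.2505187988281, 236.03717041015625), (54.011505126953125, 76.11266326904297), 2.337229013442993), ((666.3201293945312, -150.01516723632812), (47.33030700683594, 69.98322296142578), 173.00674438476562))
(array([ 0.6656, -0.153 ,  0.026 ]), array([ 0.4, -0.7]), array([-0.5,  0.9]))
side (429.5036315917969, 260.3571472167969) (array([ 0.6662, -0.1505,  0.0192]), array([0., 0.]), array([-0. ,  0.1]))
```

```bash
python3 -c "
from h import *
goal(.666,-.1518,.022,173)"
```

```text
rot [-0.004 -0.     0.034] d [-0.002   0.002   0.1418] rows 3.400353875216999 0.2771547489433871
```

```bash
python3 shift.py '[[0,0,0.034,-0.002,0.001,0.03,0.07],[0,0,0.034,-0.002,0.001,0.06,0.07],[0,0,0.034,-0.002,0.001,0.085,0.07],[0,0,0.034,-0.002,0.001,0.105,0.07],[0,0,0.034,-0.002,0.001,0.12,0.07],[0,0,0.034,-0.002,0.001,0.13,0.07],[0,0,0.034,-0.002,0.001,0.137,0.07],[0,0,0.034,-0.002,0.001,0.141,0.07],[0,0,0.034,-0.002,0.001,0.141,0.07]]' && python3 shift.py '[[0,0,0,0,0,0,0.06],[0,0,0,0,0,0,0.05],[0,0,0,0,0,0,0.04],[0,0,0,0,0,0,0.035],[0,0,0,0,0,0,0.03],[0,0,0,0,0,0,0.03]]' 25
```

```text
time_s: 4.08
tool_pos: [0.6662, -0.1522, 0.0206]
tool_rot: [-0.662, 0.749, -0.0, 0.0]
force: [-0.8, 1.2, -0.6]
grip_width: 0.0705
finger_force: 0.0
time_s: 4.58
tool_pos: [0.6663, -0.1521, 0.0201]
tool_rot: [-0.662, 0.749, -0.0, 0.0]
force: [-0.6, -0.2, 0.1]
grip_width: 0.0457
finger_force: 24.7
```

```bash
python3 shift.py '[[0,0,0,0,0,-0.01,0.03],[0,0,0,0,0,-0.03,0.03],[0,0,0,0,0,-0.06,0.03],[0,0,0,0,0,-0.09,0.03],[0,0,0,0,0,-0.12,0.03],[0,0,0,0,0,-0.15,0.03],[0,0,0,0,0,-0.18,0.03],[0,0,0,0,0,-0.21,0.03],[0,0,0,0,0,-0.23,0.03],[0,0,0,0,0,-0.23,0.03]]'; python3 -c "
from h import *
print(observe()['joint_positions'].round(2))
goal(.47,-.1,.25,173)"
```

```text
time_s: 5.42
tool_pos: [0.6678, -0.1522, 0.2561]
tool_rot: [-0.663, 0.749, -0.004, 0.003]
force: [1.4, -1.3, -0.4]
grip_width: 0.0453
finger_force: 24.9
[ 0.01  0.47  0.19  0.   -1.28 -0.13]
rot [-0.01 -0.    0.  ] d [-0.0278  0.2027  0.0041] rows 4.907985572232059 0.07965795008779754
```

```bash
python3 shift.py '[[0,0,0,-0.004,0.025,0,0.03],[0,0,0,-0.008,0.06,0,0.03],[0,0,0.1,-0.013,0.095,0,0.03],[0,0,0.2,-0.018,0.13,0,0.03],[0,0,0.3,-0.023,0.165,0,0.03],[0,0,0.4,-0.026,0.19,0,0.03],[0,0,0.5,-0.028,0.203,0,0.03],[0,0,0.6,-0.028,0.203,0,0.03],[0,0,0.7,-0.028,0.203,0,0.03],[0,0,0.8,-0.028,0.203,0,0.03]]'; python3 -c "
from h import *
print(observe()['joint_positions'].round(2))
goal(.537,.169,.24,85)"
```

```text
time_s: 6.25
tool_pos: [0.4664, -0.099, 0.2488]
tool_rot: [-0.316, 0.949, 0.001, -0.001]
force: [0.3, 0.4, -1.4]
grip_width: 0.0461
finger_force: 24.9
[ 0.13  0.12 -0.32 -0.   -1.12 -1.06]
rot [ 0.001 -0.002  0.731] d [-0.2172  0.1721  0.0088] rows 6.648997134841751 5.844973134110942
```

```bash
python3 shift.py '[[0,0,0.08,-0.02,0.015,0,0.03],[0,0,0.17,-0.045,0.035,0,0.03],[0,0,0.26,-0.075,0.06,0,0.03],[0,0,0.36,-0.105,0.083,0,0.03],[0,0,0.46,-0.135,0.107,0,0.03],[0,0,0.55,-0.165,0.13,0.003,0.03],[0,0,0.65,-0.19,0.15,0.006,0.03],[0,0,0.731,-0.21,0.166,0.009,0.03],[0,0,0.731,-0.217,0.172,0.009,0.03],[0,0,0.731,-0.217,0.172,0.009,0.03]]'
python3 - <<'E'
from h import *
goal(.537,.169,.0515,85)
w=viewer.snapshot("wrist")["frame"];s=viewer.snapshot("side")["frame"][100:400,100:420]
cv2.imwrite("pics/v7.png",np.hstack([cv2.resize(w,(400,300)),cv2.resize(s,(400,375))[:300]]))
E
```

```text
time_s: 7.08
tool_pos: [0.5365, 0.1704, 0.2389]
tool_rot: [0.04, 0.999, -0.001, -0.002]
force: [-0.2, 0.2, -1.4]
grip_width: 0.0458
finger_force: 24.9
rot [-0.002 -0.003  0.008] d [-0.0012 -0.0011  0.1874] rows 4.493169405412365 0.0688488062328244
```

View pics/v7.png

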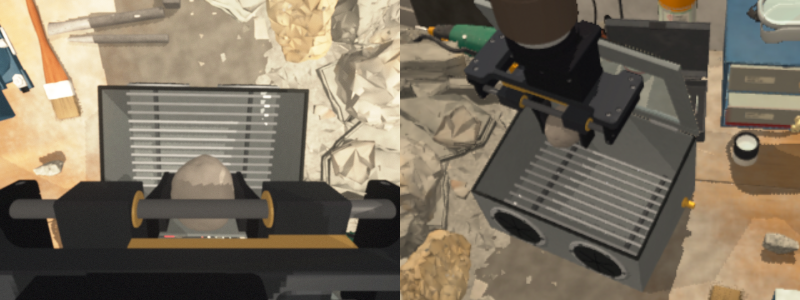

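The nodule is held between the pads above the grate, centred in the opening. The lid and both side walls are clear of the gripper.

```bash
python3 - <<'E'
from h import *
s=cam(viewer.snapshot("side"));t=cam(viewer.snapshot("top"));print("bar end",two(s,(220.6,209),t,(190,193.5)))
E
python3 shift.py '[[0,0,0.008,-0.001,-0.001,0.015,0.03],[0,0,0.008,-0.001,-0.001,0.035,0.03],[0,0,0.008,-0.001,-0.001,0.06,0.03],[0,0,0.008,-0.001,-0.001,0.085,0.03],[0,0,0.008,-0.001,-0.001,0.11,0.03],[0,0,0.008,-0.001,-0.001,0.13,0.03],[0,0,0.008,-0.001,-0.001,0.145,0.03],[0,0,0.008,-0.001,-0.001,0.157,0.03],[0,0,0.008,-0.001,-0.001,0.165,0.03],[0,0,0.008,-0.001,-0.001,0.165,0.03]]'
```

```text
bar end (array([0.649 , 0.2865, 0.0204]), array([-0.7, -0. ]), array([ 0.6, -0.2]))
time_s: 8.12
tool_pos: [0.5371, 0.1661, 0.0745]
tool_rot: [0.046, 0.999, -0.001, -0.001]
force: [-0.4, -0.2, -2.1]
grip_width: 0.0456
finger_force: 24.9
```

```bash
python3 shift.py '[[0,0,0,0,0,0.003,0.03],[0,0,0,0,0,0.006,0.03],[0,0,0,0,0,0.009,0.03],[0,0,0,0,0,0.012,0.03],[0,0,0,0,0,0.015,0.03],[0,0,0,0,0,0.017,0.03],[0,0,0,0,0,0.019,0.03],[0,0,0,0,0,0.02,0.03]]'; python3 shift.py '[[0,0,0,0,0,0.001,0.03],[0,0,0,0,0,0.001,0.03]]'
```

```text
time_s: 8.78
tool_pos: [0.5381, 0.1676, 0.0555]
tool_rot: [0.046, 0.999, -0.0, -0.0]
force: [-0.6, -0.1, -1.0]
grip_width: 0.0453
finger_force: 24.9
time_s: 8.95
tool_pos: [0.5381, 0.1676, 0.0546]
tool_rot: [0.046, 0.999, -0.0, -0.0]
force: [-0.2, -0.1, -2.1]
grip_width: 0.0454
finger_force: 24.9
```

```bash
python3 shift.py '[[0,0,0,0,0,0.001,0.03],[0,0,0,0,0,0.001,0.03]]'
```

```text
time_s: 9.12
tool_pos: [0.5381, 0.1676, 0.0537]
tool_rot: [0.046, 0.999, -0.0, -0.0]
force: [-0.5, -0.6, -1.4]
grip_width: 0.0456
finger_force: 24.9
```

```bash
for i in 1 2; do python3 shift.py '[[0,0,0,0,0,0.001,0.03],[0,0,0,0,0,0.001,0.03]]' | grep -E 'pos|force:'; done
```

```text
tool_pos: [0.5381, 0.1676, 0.0527]
force: [-0.3, -0.2, -1.1]
finger_force: 24.9
tool_pos: [0.5381, 0.1676, 0.0517]
force: [0.6, 1.0, -2.1]
finger_force: 24.9
```

```bash
for i in 1 2; do python3 shift.py '[[0,0,0,0,0,0.001,0.03],[0,0,0,0,0,0.001,0.03]]' | grep -E 'pos|force:'; done
```

```text
tool_pos: [0.5381, 0.1676, 0.0507]
force: [0.1, 0.6, -1.6]
finger_force: 24.9
tool_pos: [0.5383, 0.1677, 0.05]
force: [-0.5, 0.0, -1.1]
finger_force: 24.8
```

```bash
python3 shift.py '[[0,0,0,0,0,0.001,0.03],[0,0,0,0,0,0.001,0.03]]' | grep -E 'pos|force:'
```

```text
tool_pos: [0.5386, 0.1676, 0.0497]
force: [-0.6, -1.0, 3.5]
finger_force: 24.5
```

It touches down at TCP z 0.0497, as expected, with the wrist force rising by about 5 N. I release it gently.

```bash
python3 shift.py '[[0,0,0,0,0,0,0.03],[0,0,0,0,0,0,0.03]]' 5 | grep -E 'pos|force:'; python3 shift.py '[[0,0,0,0,0,0,0.05],[0,0,0,0,0,0,0.055],[0,0,0,0,0,0,0.06],[0,0,0,0,0,0,0.068],[0,0,0,0,0,0,0.076],[0,0,0,0,0,0,0.08],[0,0,0,0,0,0,0.08]]'; python3 shift.py '[[0,0,0,0,0,-0.008,0.08],[0,0,0,0,0,-0.025,0.08],[0,0,0,0,0,-0.05,0.08],[0,0,0,0,0,-0.085,0.08],[0,0,0,0,0,-0.12,0.08],[0,0,0,0,0,-0.155,0.08],[0,0,0,0,0,-0.19,0.08],[0,0,0,0,0,-0.23,0.08],[0,0,0,0,0,-0.25,0.08],[0,0,0,0,0,-0.25,0.08]]'
python3 - <<'E'
from h import *
w=viewer.snapshot("wrist")["frame"];s=viewer.snapshot("side")["frame"][100:400,100:420]
cv2.imwrite("pics/v8.png",np.hstack([cv2.resize(w,(400,300)),cv2.resize(s,(400,375))[:300]]))
print(observe()['joint_positions'].round(2))
E
```

```text
tool_pos: [0.5387, 0.1678, 0.0495]
force: [0.1, -1.5, 4.4]
finger_force: 4.7
time_s: 10.7
tool_pos: [0.5381, 0.1676, 0.0487]
tool_rot: [0.046, 0.999, -0.0, -0.0]
force: [-1.0, -0.1, 0.3]
grip_width: 0.0766
finger_force: 0.0
time_s: 11.53
tool_pos: [0.5403, 0.1683, 0.3061]
tool_rot: [0.045, 0.999, 0.003, 0.006]
force: [0.8, 0.6, -0.3]
grip_width: 0.0801
finger_force: 0.0
[ 0.59  0.24 -0.05 -0.   -1.28 -2.25]
```

View pics/v8.png

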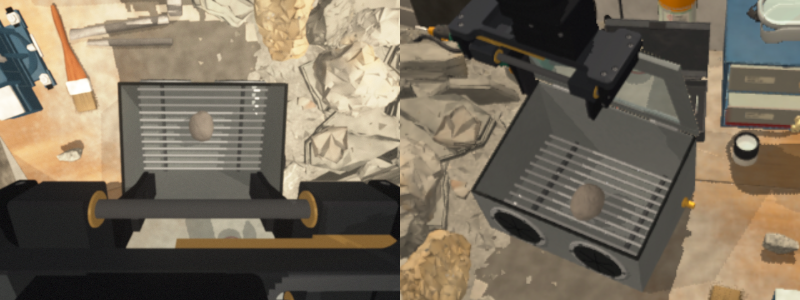

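The nodule rests free on the grate near the cabinet's middle, at about (202,126) in the left panel, and the bystanders haven't moved. Next I go over the lid with the fingers closed.

```bash
python3 -c "
from h import *
goal(.54,.169,.46,85)
goal(.719,.153,.46,85)"; python3 shift.py '[[0,0,0,0,0,-0.02,0.03],[0,0,0,0,0,-0.05,0.0],[0,0,0,0,0,-0.08,0.0],[0,0,0,0,0,-0.11,0.0],[0,0,0,0,0,-0.135,0.0],[0,0,0,0,0,-0.15,0],[0,0,0,0,0,-0.155,0],[0,0,0,0,0,-0.155,0]]'; python3 -c "
from h import *
goal(.719,.153,.46,85)"
```

```text
rot [ 0.002  0.002 -0.004] d [-0.0022  0.0018 -0.16  ] rows 3.8366243003849525 0.038412852835227836
rot [ 0.002  0.002 -0.004] d [-0.1819  0.0022 -0.1597] rows 5.804504542115317 0.038412852835227836
time_s: 12.3
tool_pos: [0.5382, 0.1678, 0.4534]
tool_rot: [0.046, 0.999, 0.0, -0.0]
force: [-0.9, 1.0, 0.1]
grip_width: 0.0347
finger_force: 0.0
rot [ 0.    -0.001 -0.004] d [-0.1814  0.0018 -0.0067] rows 4.353571768309772 0.03162763358044694
```

```bash
python3 shift.py '[[0,0,0,-0.02,0,-0.006,0],[0,0,0,-0.045,0,-0.006,0],[0,0,0,-0.075,0,-0.006,0],[0,0,0,-0.105,0.001,-0.006,0],[0,0,0,-0.135,0.001,-0.006,0],[0,0,0,-0.16,0.002,-0.006,0],[0,0,0,-0.175,0.002,-0.006,0],[0,0,0,-0.181,0.002,-0.006,0],[0,0,0,-0.181,0.002,-0.006,0]]'
python3 - <<'E'
from h import *
goal(.719,.153,.362,85)
s=viewer.snapshot("side")["frame"][0:300,150:450];t=viewer.snapshot("top")["frame"][80:330,100:400]
cv2.imwrite("pics/v9.png",np.hstack([cv2.resize(s,(400,400)),cv2.resize(t,(400,400))]))
E
```

```text
time_s: 13.05
tool_pos: [0.7203, 0.1533, 0.4538]
tool_rot: [0.046, 0.999, -0.001, -0.004]
force: [-0.2, -1.0, -1.2]
grip_width: 0.0004
finger_force: 0.0
rot [-0.003 -0.008 -0.005] d [ 0.0005 -0.0001  0.0918] rows 2.2017021250993234 0.07796366667247397
```

View pics/v9.png

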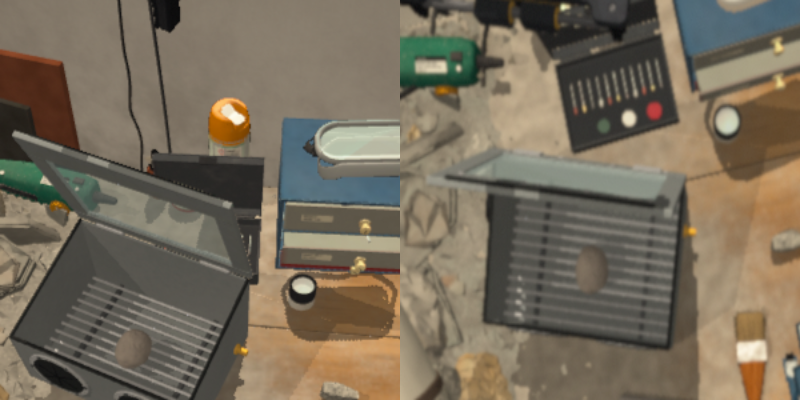

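The lid has already been tipped forward: its edge corners are now near side (161,100) and (324,155), top (124,191) and (301,208). I measure its angle before pushing.

Run:
```python
from h import *
S=viewer.snapshot("side");T=viewer.snapshot("top");s=cam(S);t=cam(T)
H=np.array([.6495,.159,.152]);cx=np.array([.996,-.087,0])
for a,b in(((161,100),(124,191)),((324,155),(301,208)),((180.5,71),(124,151)),((339.4,121),(311,170))):
    X=two(s,a,t,b);d=X[0]-H;print(*X,"r",np.hypot(d@cx,d[2]),"theta",np.arctan2(d[2],-d@cx)+.1815)
o=observe();print(o["force"],o["joint_positions"].round(2),observe()["tool_pos"])
```

```text
[0.6001 0.2919 0.351 ] [-2.5  0. ] [ 2. -1.] r 0.2080705379579002 theta 1.455938301518879
[0.5843 0.0383 0.3379] [0.4 0. ] [-0.3  0.1] r 0.19370683650013487 theta 1.4674244650188861
[0.6559 0.2889 0.3613] [-1. -0.] [ 0.8 -0.4] r 0.2093579813229245 theta 1.728760778489842
[0.6338 0.0278 0.3596] [-2.6 -0. ] [ 2.1 -0.6] r 0.2076429436312248 theta 1.731958091058461
[-0.59100425 -0.45979846 -0.0082657 ] [ 0.43  0.58  0.87 -0.   -1.85 -2.09] [0.71795654 0.15322173 0.45950492]
```

```bash
python3 - <<'E'
from h import *
goal(.719,.153,.36,85)
for th in np.arange(1.5,-.05,-.1):
    f=th-.1815;c,s=np.cos(f),np.sin(f)
    x=-.195*c+.008*s+.0095*np.sign(f);z=.152+.195*s+.008*c+.017
    print(round(th,2),"dx",round(.07-x,4),"dz",round(.36-z,4))
E
python3 shift.py '[[0,0,0,0,0,0.015,0],[0,0,0,0,0,0.035,0],[0,0,0,0,0,0.06,0],[0,0,0,0,0,0.08,0],[0,0,0,0,0,0.092,0],[0,0,0,0,0,0.094,0],[0,0,0,0,0,0.094,0]]';python3 -c "
from h import *
goal(.719,.153,.36,85)"
```

```text
rot [-0.    -0.001 -0.004] d [-0.0012 -0.0001  0.0995] rows 2.3863461235919425 0.029559906547070237
1.5 dx 0.1014 dz 0.0002
1.4 dx 0.1203 dz 0.0052
1.3 dx 0.1385 dz 0.0121
1.2 dx 0.156 dz 0.0208
1.1 dx 0.1725 dz 0.0312
1.0 dx 0.1879 dz 0.0432
0.9 dx 0.202 dz 0.0566
0.8 dx 0.2147 dz 0.0714
0.7 dx 0.2259 dz 0.0874
0.6 dx 0.2354 dz 0.1044
0.5 dx 0.2432 dz 0.1223
0.4 dx 0.2491 dz 0.1409
0.3 dx 0.2532 dz 0.16
0.2 dx 0.2553 dz 0.1794
0.1 dx 0.2745 dz 0.1989
-0.0 dx 0.2727 dz 0.2183
time_s: 13.83
tool_pos: [0.7177, 0.1531, 0.366]
tool_rot: [0.045, 0.999, -0.0, -0.0]
force: [-0.0, 0.3, 0.3]
grip_width: 0.0005
finger_force: 0.0
rot [-0.001 -0.001 -0.003] d [-0.0013 -0.      0.006 ] rows 0.14779892951605497 0.02791500861086528
```

```bash
python3 shift.py '[[0,0,0,0.02,0,0.006,0],[0,0,0,0.045,0,0.006,0],[0,0,0,0.07,0,0.006,0],[0,0,0,0.088,0,0.006,0],[0,0,0,0.1,0,0.006,0],[0,0,0,0.11,0,0.008,0],[0,0,0,0.119,0,0.011,0],[0,0,0,0.128,0,0.014,0],[0,0,0,0.137,0,0.018,0]]';python3 -c "
from h import *
goal(.719,.153,.36,85)"
```

```text
time_s: 14.58
tool_pos: [0.5829, 0.1659, 0.3516]
tool_rot: [0.045, 0.999, 0.001, 0.004]
force: [0.4, -0.1, 2.8]
grip_width: 0.0003
finger_force: 1.0
rot [ 0.003  0.007 -0.003] d [-0.1368 -0.0004 -0.0074] rows 3.285202706158343 0.06988407433881737
```

```bash
python3 shift.py '[[0,0,0,0.01,0,0.004,0],[0,0,0,0.02,0,0.009,0],[0,0,0,0.028,0,0.014,0],[0,0,0,0.036,0,0.019,0],[0,0,0,0.044,0,0.025,0],[0,0,0,0.052,0,0.031,0],[0,0,0,0.059,0,0.038,0],[0,0,0,0.066,0,0.045,0],[0,0,0,0.073,0,0.052,0],[0,0,0,0.079,0,0.059,0]]';python3 - <<'E'
from h import *
goal(.719,.153,.36,85)
s=viewer.snapshot("side")["frame"][0:350,100:450];t=viewer.snapshot("top")["frame"][80:380,100:450]
cv2.imwrite("pics/v10.png",np.hstack([cv2.resize(s,(400,400)),cv2.resize(t,(400,400))]))
E
```

```text
time_s: 15.42
tool_pos: [0.5042, 0.1734, 0.2913]
tool_rot: [0.045, 0.999, 0.002, 0.003]
force: [1.1, -0.0, 1.5]
grip_width: 0.0005
finger_force: 0.7
rot [ 0.003  0.005 -0.003] d [-0.2161 -0.0007 -0.0676] rows 5.431057637341001 0.0563899587380836
```

```bash
python3 shift.py '[[0,0,0,0.006,0,0.008,0],[0,0,0,0.011,0,0.016,0],[0,0,0,0.016,0,0.024,0],[0,0,0,0.021,0,0.033,0],[0,0,0,0.025,0,0.042,0],[0,0,0,0.028,0,0.051,0],[0,0,0,0.031,0,0.06,0],[0,0,0,0.034,0,0.069,0],[0,0,0,0.036,0,0.079,0],[0,0,0,0.038,0,0.089,0]]';python3 -c "
from h import *
goal(.719,.153,.36,85)"
```

```text
time_s: 16.35
tool_pos: [0.4654, 0.1763, 0.1989]
tool_rot: [0.046, 0.999, -0.0, -0.0]
force: [1.3, -0.5, 0.7]
grip_width: 0.0007
finger_force: 0.5
rot [-0.    -0.    -0.004] d [-2.547e-01 -1.000e-04 -1.611e-01] rows 7.226529550513318 0.03160735423838261
```

```bash
python3 shift.py '[[0,0,0,0,0,0.008,0],[0,0,0,0,0,0.016,0],[0,0,0,0,0,0.024,0],[0,0,0,0,0,0.031,0],[0,0,0,0,0,0.037,0],[0,0,0,0,0,0.042,0],[0,0,0,0,0,0.046,0],[0,0,0,0,0,0.049,0],[0,0,0,0,0,0.049,0]]'; for i in 1 2; do python3 shift.py '[[0,0,0,0,0,0.0015,0],[0,0,0,0,0,0.0015,0]]' | grep -E 'pos|force:'; done
```

```text
time_s: 17.1
tool_pos: [0.4656, 0.1762, 0.1503]
tool_rot: [0.046, 0.999, -0.0, -0.0]
force: [-0.1, 0.0, -0.1]
grip_width: 0.0004
finger_force: 0.0
tool_pos: [0.4657, 0.1763, 0.1493]
force: [0.5, -0.3, 0.7]
finger_force: 0.1
tool_pos: [0.4658, 0.1764, 0.1479]
force: [-0.7, -0.4, -0.6]
finger_force: 0.2
```

```bash
for i in 1 2; do python3 shift.py '[[0,0,0,0,0,0.001,0],[0,0,0,0,0,0.001,0]]' | grep -E 'pos|force:'; done
```

```text
tool_pos: [0.4658, 0.1764, 0.1469]
force: [1.0, -0.4, 0.7]
finger_force: 0.3
tool_pos: [0.4659, 0.1764, 0.1461]
force: [-0.5, -0.5, 1.8]
finger_force: 1.0
```

```bash
python3 shift.py '[[0,0,0,0,0,0.001,0],[0,0,0,0,0,0.001,0]]' | grep -E 'pos|force:'
```

```text
tool_pos: [0.466, 0.1764, 0.1458]
force: [-2.2, -0.7, 6.8]
finger_force: 3.4
```

There is firm contact at TCP z 0.1458, where a shut lid was computed to sit (0.145). I press 1 mm more, then retreat and check.

```bash
python3 shift.py '[[0,0,0,0,0,0.001,0],[0,0,0,0,0,0.001,0]]' | grep -E 'pos|force:'; python3 shift.py '[[0,0,0,0,0,-0.01,0],[0,0,0,0,0,-0.03,0],[0,0,0,0,0,-0.06,0],[0,0,0,0,0,-0.1,0],[0,0,0,0,0,-0.14,0],[0,0,0,0,0,-0.18,0],[0,0,0,0,0,-0.2,0],[0,0,0,0,0,-0.2,0]]'| grep -E 'pos|force:'
python3 - <<'E'
from h import *
s=viewer.snapshot("side")["frame"][60:360,120:520];t=viewer.snapshot("top")["frame"][100:400,100:500]
cv2.imwrite("pics/v11.png",np.vstack([s,t]))
E
```

```text
tool_pos: [0.466, 0.1764, 0.1457]
force: [-4.4, -0.6, 10.7]
finger_force: 5.9
tool_pos: [0.4674, 0.1771, 0.3494]
force: [-0.3, 0.4, -0.1]
finger_force: 0.0
```

View pics/v11.png

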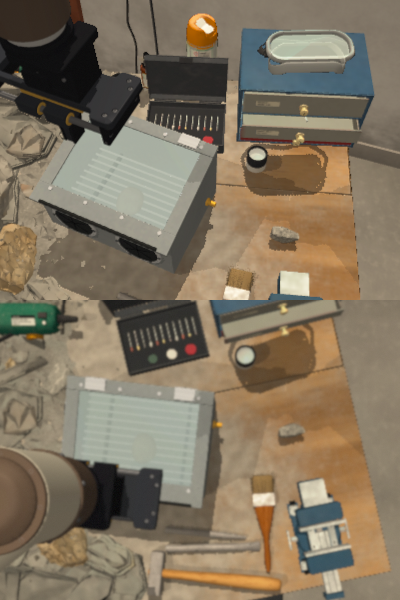

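The lid lies flat on the rim with the nodule visible through the glass. The chip, brush and loupe are in place, and the robot is clear.

```bash
python3 -c "
from plant import bot, viewer, observe
print(bot.job_done())"
```

```text
the job is handed in; nothing more can be done
None
```

The nodule is resting on the grate inside the cabinet, let go, the lid is shut, and the job is handed in; no verdict came back, and early on the lid tipped forward about 0.27 rad on its own for a reason I didn't trace.

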